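# Frame the sachet dish for its photo

### The job

Get the white dish of stick sachets ready for its photo: slide it across the counter, without lifting it, until it stands wholly on the grey photo card, centred in the bare grey field. Then take the black grip on top of the camera stand so that the red release button on its side is squeezed in, and draw the camera up, past the first stop, to the second stop at full height, with the stand's foot staying where it is on the counter. Finish still holding the camera up there with the button squeezed, and leave the mug, the beaker and the sugar dispenser alone.

Things in the scene. Friction and masses are not known exactly. Their poses are not given: they have to be found in the camera images.
- sachet_dish: round white dish with paper sachets in it, loose, 0.16 kg: 106 mm across the rim, 100 mm across the foot, 39 mm high, nearly straight sides. Origin: centre of its underside.
- photo_card: thin grey photo card lying flat in front of the camera stand, 160 x 160 mm, under 1 mm thick and no obstacle: things slide over its edge freely. White corner marks; a row of small colour patches along the edge nearest the stand. Origin: centre of the card; axes parallel to the stand's.
- field_mid (a point): middle of the card's bare grey field, where the centre of the dish belongs: 6 mm from the card's centre, away from the stand.
- camera_stand: table camera stand, loose, 1.35 kg in all: round dark metal foot 136 mm across, 18 mm high; upright aluminium tube 30 mm thick with a black collar that ends 150 mm above the counter; on it the telescoping camera head. Origin: centre of the foot's underside, on the column's axis; z up, -x the way the camera looks (to the card), -y the side with the red button (its right as seen from the robot).
- camera_grip (a point): centre of the black upright grip on top of the camera head, on the column's axis, 192 mm above the counter when down, rising with the head: 30 mm along the stand's x, 36 along its y, 50 high. The red button stands out 8 mm from its -y side at this height (44 mm over both; 36 when flush). The camera hangs in front, beyond 25 mm in -x and below the middle of the grip; other sides are free.
- camera_column (a joint): height of the telescoping head, m: 0 = down (start), 0.045 = first stop, 0.090 = second stop, end of travel. At each a spring pin locks the head both ways unless the button is in; with it in, the head slides (0.25 kg, friction about 1.2 N) and sinks when let go. Pulled against the pin or the end of travel, the whole stand lifts.
- release_button (a joint): travel of the red release button, m: 0 = out, 0.0075 = flush; the pin is clear of its hole from 0.004 on. Flat key 18 mm wide (stand's x), 24 mm high, on the grip's -y side, pressed along the stand's +y; spring 3 N at first, 7.5 N flush. Fingers closing along the stand's y over grip and button with 15 to 30 N squeeze it flush.
- blue_mug: blue mug, loose, bystander: 85 mm across, 117 mm with its handle, 96 mm high. Origin: under the middle of mug and handle together; handle towards its -y. Its place and the dish's are swapped at random.
- beaker_a: brushed steel beaker behind the stand, loose, bystander: 64 mm across, 148 mm high. Origin: centre of its underside.
- sugar_dispenser: glass sugar dispenser with chrome spout at the right, loose, bystander: 69 mm across, 121 mm high. Origin: centre of its underside.
Not all that is in view belongs to the job. Of the things shaped like the sachet_dish, the white one is meant.

How it is judged:
By the outcome, as a careful person would: the job done as asked, in the order asked, and still so for the second after the job is handed in, while the arm keeps its last pose, push and grip.
It also fails if it takes over 54 s, if anything falls off the work surface, if the arm or the gripper's body presses on something with over 40 N, if the wrist force passes 120 N, or if a joint passes its speed limit or range.

### The arm

A 6-joint arm with a two-finger parallel gripper is mounted at the origin on a cart in front of the work surface, level with it; the furniture and walls round the work are solid. World frame = base frame: x ahead of the robot, y to its left, z up, the work surface at z = 0. Lengths are in m, angles in rad, forces in N, time in s.
With the tool pointing down it reaches from about 0.35 to 0.775 m from the base axis. Payload 7.3 kg.
Tool frame: the origin (TCP) lies on the centre line of the jaws, within the pads' length; the fingertips stand 17 mm ahead of it and the grasp point (between the pads) lies 2 mm behind it (tip_extent is the distance from the TCP to the fingertips, in m); y points along the fingers, x is the direction in which the jaws open and shut, and the axes are right-handed (so a half turn about y gives the same grasp; the last joint's range is limited). The gripper opens to 92 mm and grips with 3 to 60 N. Pads are 19 mm wide; open, the fingers measure 130 mm over their backs; the gripper's body (75 mm by 190 mm) begins 47 mm behind the grasp point.
Start: joints at [-1.401, 0.342, 1.524, -0, 1.275, -0.146], TCP at [0.163, -0.499, 0.244] pointing down, gripper open.
Joint ranges: [-2.53, 2.53], [-0.77, 2.02], [0.04, 2.7], [-1, 4.14], [0.28, 2.66], [-3.11, 3.11]. Speed limits (rad/s): [2.57, 2.57, 3.14, 3.14, 3.14, 3.14].

### API

Orientations are given as [roll, pitch, yaw] about the fixed x, y, z axes, in that order (R = Rz(yaw) Ry(pitch) Rx(roll)).
In Python, from rig import move_ptp, move_linear, move_joints, let_go, grasp, wait, ik, snapshot, calibration, MotionError, close_job, get_time, get_qpos, get_joint_vel, get_joint_torque, get_tool_pos, get_tool_rot, get_ft_force, get_ft_torque, get_width, tip_extent gives the robot as it stands. Calls block until the motion is done:
- move_ptp(position, orientation): joint-space move of the TCP to a pose.
- move_linear(position, orientation=None, vel=0.15): straight line of the TCP; orientation=None keeps the orientation; vel is the mean speed in m/s.
- move_joints(angles): joint-space move.
- let_go() and grasp(force=None): open the fingers fully, or close them until they stop; force is the grip in N (None keeps the last).
- wait(seconds).
- ik(position, orientation): joint angles nearest the present ones, or None.
- snapshot(name): name is "side" or "top" or "wrist"; returns the picture (420x560x3 uint8, red, green, blue); there is no depth.
- calibration(name): a dict with "fx", "fy", "cx", "cy" (pixels), "pose" (4x4, takes a point from camera to world coordinates); the wrist camera has in their place "hand_eye" (4x4, takes a point from camera to tool coordinates, whose origin is the TCP and whose axes are the tool frame's). Camera axes: x right, y up, looking along -z (the intrinsics and any distortion apply to the point x, -y, -z); pixel columns grow to the right and rows downward; lengths in m; the calibration is good to about 2 mm. A picture is of the moment at which its call begins: read the wrist's pose just before it. calibration takes no time and is no camera call.
A pose or a line that the arm cannot do raises MotionError and nothing moves.
- close_job(): hands the job in, once; it reports no verdict.
Readings, each from a call of its own:
- get_time(): time.
- get_qpos(): joint angles.
- get_joint_vel(): joint speeds.
- get_joint_torque(): joint torques, N m.
- get_tool_pos(): TCP position.
- get_tool_rot(): TCP orientation.
- get_ft_force(): force on the tool from outside, world axes, zero at the start.
- get_ft_torque(): the same for the moment, N m.
- get_width(): finger opening in m.
Only numpy, scipy, OpenCV 4.12 (cv2) and the standard library are available. Lean on these libraries where they do the work, as an engineer would, in place of code of your own. Each camera call takes 0.05 s, during which the arm holds its last target. There are 200 camera calls.

## Working session

There is one attempt and no reset: what is moved stays moved. The work goes in short steps, each a Python script; the robot and the scene stay as the last script left them, time stands still between calls to the robot, and variables do not carry over. Pictures are saved under pics/ and viewed, on a budget of 10 in all, crops included, one or two more only if the job needs it, and the job is handed in when it is done.

```bash
mkdir -p pics; cat > h.py <<'E'
import numpy as np, cv2
from rig import *
def save(img,n): cv2.imwrite(f'pics/{n}.png',cv2.cvtColor(img,cv2.COLOR_RGB2BGR))
def ray(c,u,v,T=None):
    T=np.array(c['pose']) if T is None else T
    pt=np.array([[[u,v]]],float); K=np.array([[c['fx'],0,c['cx']],[0,c['fy'],c['cy']],[0,0,1]])
    d=c.get('dist',c.get('distortion'))
    p=cv2.undistortPoints(pt,K,None if d is None else np.array(d,float))[0,0]
    return T[:3,3],T[:3,:3]@np.array([p[0],-p[1],-1])
def onz(c,u,v,z,T=None):
    o,d=ray(c,u,v,T); return o+d*(z-o[2])/d[2]
def proj(c,P,T=None):
    T=np.array(c['pose']) if T is None else T
    q=np.linalg.inv(T)@np.append(P,1); return c['cx']+c['fx']*q[0]/-q[2], c['cy']+c['fy']*q[1]/q[2]
E
python3 - <<'E'
from h import *
for n in ('top','side'):
    save(snapshot(n),n+'0'); print(n,calibration(n))
print(calibration('wrist'),get_tool_rot(),get_time(),tip_extent)
E
```

```text
top {'fx': 498.35928189345356, 'fy': 498.35928189345356, 'cx': 276.1017462920299, 'cy': 218.48083663210548, 'pose': array([[ 0.01241128,  0.98568926, -0.16811497,  0.32164564],
       [-0.99976294,  0.00922473, -0.0197223 , -0.01868787],
       [-0.01788924,  0.1683199 ,  0.98557008,  1.83273921],
       [ 0.        ,  0.        ,  0.        ,  1.        ]])}
side {'fx': 482.7418312898314, 'fy': 482.7418312898314, 'cx': 284.0483599116621, 'cy': 207.52184481650798, 'pose': array([[ 0.99698198,  0.05256773, -0.05712757,  0.51081813],
       [-0.07759419,  0.65139791, -0.75475817, -1.32181387],
       [-0.00246315,  0.75691307,  0.65351093,  1.28344784],
       [ 0.        ,  0.        ,  0.        ,  1.        ]])}
{'fx': 299.98218737752205, 'fy': 299.98218737752205, 'cx': 281.74446863535536, 'cy': 208.57055523301875, 'hand_eye': array([[ 9.99999356e-01,  1.88993925e-04,  1.11927088e-03,
        -2.81405569e-04],
       [ 1.01243212e-03,  2.97378308e-01, -9.54759193e-01,
        -1.39879783e-01],
       [-5.13290566e-04,  9.54759711e-01,  2.97377925e-01,
         8.18504673e-02],
       [ 0.00000000e+00,  0.00000000e+00,  0.00000000e+00,
         1.00000000e+00]])} [-1.57062033e+00  1.31218899e-03 -1.25506094e+00] 0.1 0.017
```

View pics/top0.png

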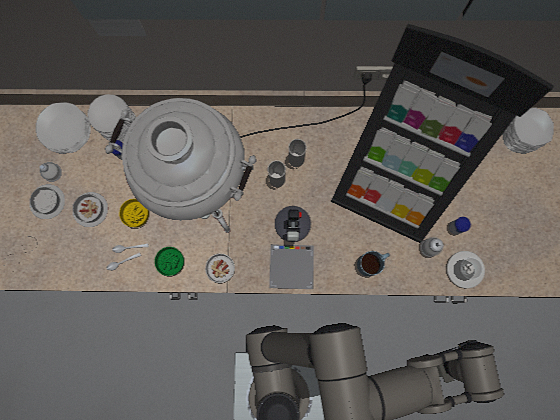

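View pics/side0.png

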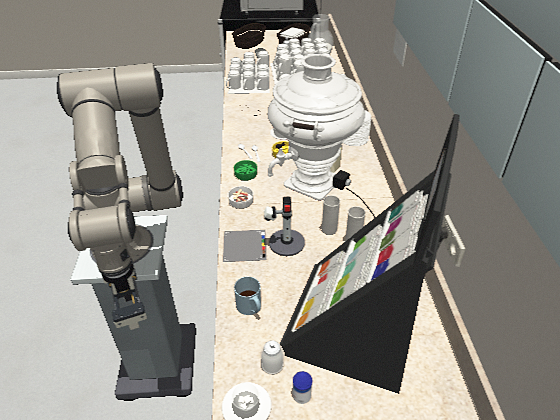

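The top view shows two white dishes with sachets, at (220,268) near the card and (90,209) far left by the samovar. There are also a green dish at (170,262), a yellow one at (134,213) and a white dish of something loose at (46,201). The one at (220,268) fits best: it is white, holds sachets, and lies opposite the mug (372,264) across the card (292,266). The stand is at (293,223). I'll confirm with an enlarged crop and measure at the same time.

```bash
python3 - <<'E'
from h import *
im=cv2.cvtColor(cv2.imread('pics/top0.png'),cv2.COLOR_BGR2RGB); c=calibration('top')
hsv=cv2.cvtColor(im,cv2.COLOR_RGB2HSV)
for n,(u,v) in dict(A=(220,268),B=(90,209),C=(46,201),green=(170,262),mug=(371,264),beaker1=(276,175),beaker2=(297,153)).items():
    print(n,onz(c,u,v,.039).round(3))
# dish
def blobs(mask,x0,y0,x1,y1,amin=100):
    m=np.zeros_like(mask); m[y0:y1,x0:x1]=mask[y0:y1,x0:x1]
    cs,_=cv2.findContours(m,cv2.RETR_EXTERNAL,cv2.CHAIN_APPROX_NONE)
    return [k for k in cs if cv2.contourArea(k)>amin]
print('bg',hsv[285,245],hsv[255,250],'dish',hsv[268,207],hsv[255,220],'card',hsv[270,290],'stand',hsv[223,310],hsv[225,283])
g=((hsv[...,1]<25)&(hsv[...,2]>90)&(hsv[...,2]<180)).astype(np.uint8)*255
for k in blobs(g,260,235,325,295): r=cv2.minAreaRect(k);print('card',r,onz(c,*r[0],0),[onz(c,*p,0)[:2].round(4) for p in cv2.boxPoints(r)])
w=((hsv[...,1]<30)&(hsv[...,2]>150)).astype(np.uint8)*255
for k in blobs(w,198,245,242,292,50):
    (u,v),r=cv2.minEnclosingCircle(k); print('dish',u,v,r,onz(c,u,v,.039),cv2.boundingRect(k))
d=((hsv[...,2]<90)).astype(np.uint8)*255
for k in blobs(d,268,200,320,246):
    print('foot',cv2.boundingRect(k),cv2.fitEllipse(k))
    (u,v),_=cv2.minEnclosingCircle(k);print(onz(c,u,v,.018))
a=cv2.resize(im[190:300,20:220+20],None,fx=3.5,fy=3.5,interpolation=cv2.INTER_CUBIC)[:,:770]
b=cv2.resize(im[140:300,250:400],None,fx=2,fy=2,interpolation=cv2.INTER_CUBIC)
s=snapshot('side'); b2=cv2.resize(s[180:290,210:320],None,fx=2,fy=2,interpolation=cv2.INTER_CUBIC)
o=np.zeros((600,770,3),np.uint8); o[:385]=a[:385,:770]; 
o[385:600,:300]=b[100:315]; o[385:600,310:530]=b2[:215]; save(o,'crop1')
E
```

```text
A [0.445 0.217 0.039]
B [0.657 0.704 0.039]
C [0.685 0.871 0.039]
green [0.465 0.399 0.039]
mug [ 0.465 -0.325  0.039]
beaker1 [0.791 0.02  0.039]
beaker2 [ 0.876 -0.058  0.039]
bg [ 12  51 140] [ 14  42 152] dish [20  8 98] [150   4  71] card [105   5 111] stand [90  3 74] [128  32  64]
card ((291.2294006347656, 266.2425231933594), (43.733131408691406, 43.62206268310547), 1.5911402702331543) [ 0.457011   -0.03973455  0.        ] [array([0.379 , 0.0416]), array([0.5389, 0.0395]), array([ 0.5361, -0.1221]), array([ 0.3765, -0.1176])]
dish 220.5370330810547 268.6111145019531 12.863871574401855 [0.44280523 0.21485201 0.039     ] (208, 256, 26, 26)
foot (275, 206, 36, 40) ((292.1065673828125, 224.518798828125), (34.617130279541016, 38.54569625854492), 12.463900566101074)
[ 0.60422007 -0.03797478  0.018     ]
```

View pics/crop1.png

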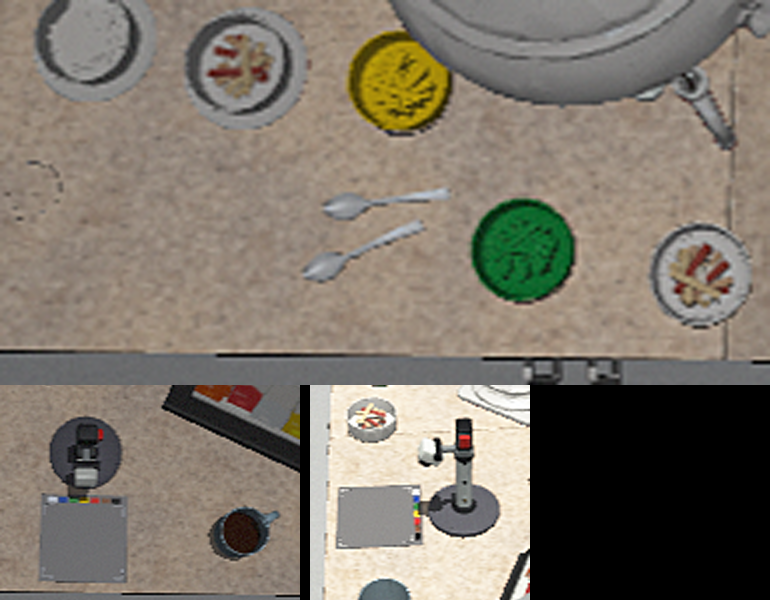

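The crop confirms that the white, straight-sided dish with sachets at top-view (220,268) is the one meant. The other at (90,209) has a wide rim and is out of reach. My plan is to push it with the open fingers straddling it, tool tilted back to clear the camera. First I'll check reachability, then look with the wrist camera.

```bash
cat >> h.py <<'E'
TH=0.44
PUSH=[-np.pi/2-TH,0,0]
from scipy.spatial.transform import Rotation as R
def wristT():
    T=np.eye(4); T[:3,3]=get_tool_pos(); T[:3,:3]=R.from_euler('xyz',get_tool_rot()).as_matrix()
    return T@np.array(calibration('wrist')['hand_eye'])
E
python3 - <<'E'
from h import *
for p,o in [((.44,.30,.30),PUSH),((.44,.275,.03),PUSH),((.45,0,.03),PUSH),((.604,-.038,.30),[-np.pi/2,0,np.pi/2]),((.604,-.038,.28),[-np.pi/2,0,-np.pi/2])]:
    q=ik(p,o); print(p,None if q is None else np.round(q,2))
move_ptp((.36,-.2,.33),[-np.pi/2,0,0])
move_ptp((.44,.27,.30),PUSH)
T=wristT(); im=snapshot('wrist'); np.save('T1.npy',T); save(im,'w1'); print(get_time(),get_tool_pos())
E
```

```text
(0.44, 0.3, 0.3) [ 0.65  0.49  1.21 -0.35  1.71  0.65]
(0.44, 0.275, 0.03) [ 0.61  0.75  1.57 -0.4   1.12  0.84]
(0.45, 0, 0.03) [ 0.11  0.6   1.94 -0.65  0.77  0.63]
(0.604, -0.038, 0.3) [-0.19  0.46  1.19 -0.    1.5  -1.76]
(0.604, -0.038, 0.28) [-0.19  0.47  1.22  0.    1.45  1.38]
3.3167 [0.44063947 0.26880755 0.30023431]
```

View pics/w1.png

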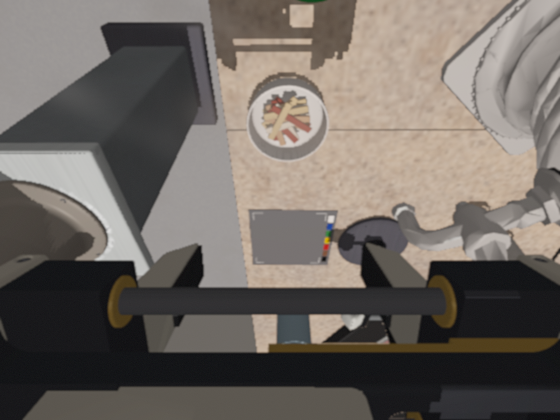

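The wrist view shows the dish at (288,118), the card at about (250–335, 210–265), the stand's foot at (372,240) and the green dish at the top edge. Now I'll measure the dish and card in this view.

```bash
python3 - <<'E'
from h import *
im=cv2.cvtColor(cv2.imread('pics/w1.png'),cv2.COLOR_BGR2RGB); T=np.load('T1.npy'); c=calibration('wrist')
hsv=cv2.cvtColor(im,cv2.COLOR_RGB2HSV)
print(hsv[225,280],hsv[130,255],hsv[92,285],hsv[180,290],hsv[150,288])
def cs(m,x0,y0,x1,y1,a):
    z=np.zeros(m.shape,np.uint8); z[y0:y1,x0:x1]=m[y0:y1,x0:x1]*255
    return [k for k in cv2.findContours(z,cv2.RETR_EXTERNAL,cv2.CHAIN_APPROX_NONE)[0] if cv2.contourArea(k)>a]
def circ(P):
    A=np.c_[2*P,np.ones(len(P))]; s=np.linalg.lstsq(A,(P**2).sum(1),rcond=None)[0]; return s[:2],np.sqrt(s[2]+s[0]**2+s[1]**2)
for k in cs((hsv[...,1]<35)&(hsv[...,2]<140),246,200,345,275,800):
    P=np.array([onz(c,*p[0],0,T)[:2] for p in k]).astype(np.float32); r=cv2.minAreaRect(P); print('card',r, P.min(0),P.max(0))
for k in cs(hsv[...,1]<40,244,72,334,168,800):
    print('dish',cv2.boundingRect(k))
    h=cv2.convexHull(k)[:,0]
    for z,sel in ((.039,h),):
        P=np.array([onz(c,*p,z,T)[:2] for p in sel]); print(z,circ(P),P.min(0),P.max(0))
E
```

```text
[  0   9 120] [ 13  24 146] [ 12  22 115] [ 14  49 186] [ 14  26 126]
card ((0.4588563144207001, -0.03753804415464401), (0.15648335218429565, 0.15694573521614075), 88.99494171142578) [ 0.3794174  -0.11631908] [0.5385349  0.04054091]
dish (246, 78, 84, 85)
0.039 (array([0.44803146, 0.22431892]), np.float64(0.055085599440433286)) [0.39523546 0.16770182] [0.50150704 0.28148911]
```

```bash
python3 - <<'E'
from h import *
move_linear((.446,.28,.10),PUSH,.25)
move_linear((.446,.28,.028),PUSH,.12)
print(get_time(),get_ft_force().round(2) if hasattr(get_ft_force(),'round') else get_ft_force())
move_linear((.4515,.032,.028),PUSH,.08)
print(get_time(),get_ft_force(),get_tool_pos())
T=wristT(); np.save('T2.npy',T); save(snapshot('wrist'),'w2'); save(snapshot('top'),'t2')
a=cv2.imread('pics/w2.png'); b=cv2.imread('pics/t2.png')[190:300,190:340]
b=cv2.resize(b,None,fx=1.6,fy=1.6); a[:b.shape[0],560-b.shape[1]:]=b; cv2.imwrite('pics/v2.png',a)
E
```

```text
5.0167 [0.27 0.04 0.44]
8.2667 [ 0.52489301  0.86371061 -1.36575646] [0.45151765 0.03212586 0.02800599]
```

View pics/v2.png

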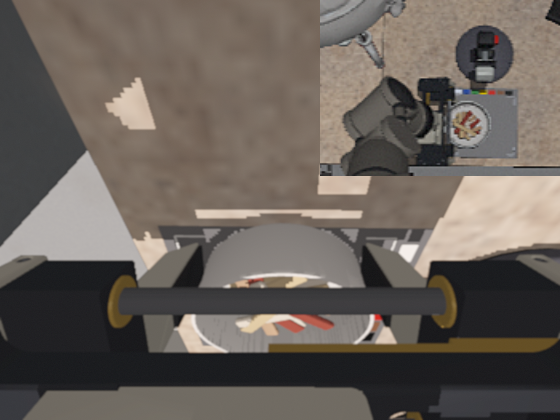

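The dish is nestled between the fingers and sliding. The top inset puts it at about full-image (282,268), still left of the card centre (291,266). I'll measure it and make the final push.

```bash
cat >> h.py <<'E'
def cardref(im,box,th=100):
    c=calibration('top'); hsv=cv2.cvtColor(im,cv2.COLOR_RGB2HSV); x0,y0,x1,y1=box
    m=np.zeros(hsv.shape[:2],np.uint8); m[y0:y1,x0:x1]=((hsv[...,2]>th)&(hsv[...,1]<30))[y0:y1,x0:x1]*255
    ks=cv2.findContours(m,cv2.RETR_EXTERNAL,cv2.CHAIN_APPROX_NONE)[0]; k=max(ks,key=cv2.contourArea)
    (u,v),r=cv2.minEnclosingCircle(k); return (u,v,r),cv2.boundingRect(k),onz(c,u,v,.039)
E
python3 - <<'E'
from h import *
im=cv2.cvtColor(cv2.imread('pics/t2.png'),cv2.COLOR_BGR2RGB); g=im.max(2)
print('row268',g[268,262:312]); print('col282',g[246:292,282])
for th in (125,135,145): print(th,cardref(im,(266,250,300,288),th))
E
```

```text
row268 [ 61 101 124 122  62  34  84  90  58 109 123  86 149 176 172 170 148 117
 130 143 160 118 111 118 103 137 204 169 152 175 169 172 130 115 159 112
 117 115 116 115 110 117 113 118 115 114 114 116 118 119]
col282 [161 153 131 119 113 109 112 174  48 136 147 175 176 161  86 116 119 116
 119 134 170 171 160 177 145 165 163 135 156 150 161  75 178 172 168 131
 100 114 115 115 118 117  81 170 154 156]
125 ((281.8809509277344, 268.5, 13.752240180969238), (271, 255, 24, 27), array([ 0.44566988, -0.00580249,  0.039     ]))
135 ((281.2818298339844, 268.4181823730469, 13.437482833862305), (272, 255, 23, 27), array([ 0.44593878, -0.00364889,  0.039     ]))
145 ((281.26922607421875, 268.5, 13.365362167358398), (272, 256, 22, 26), array([ 0.44564534, -0.00360678,  0.039     ]))
```

```bash
python3 - <<'E'
from h import *
move_linear((.4545,.003,.028),PUSH,.06)
print(get_time(),get_ft_force(),get_tool_pos())
move_linear((.4545,.06,.030),PUSH,.08)
move_linear((.4545,.12,.16),PUSH,.25)
T=wristT(); np.save('T3.npy',T); save(snapshot('wrist'),'w3'); im=snapshot('top'); save(im,'t3')
for th in (130,140): print(th,cardref(im,(276,248,309,285),th))
print(get_time())
a=cv2.imread('pics/w3.png'); b=cv2.imread('pics/t3.png')[190:300,230:340]
b=cv2.resize(b,None,fx=2,fy=2); a[:b.shape[0],560-b.shape[1]:]=b; cv2.imwrite('pics/v3.png',a)
E
```

```text
9.0 [-0.37703981 -0.78283256 -0.05666506] [0.45447004 0.00263691 0.02805272]
130 ((289.5, 267.5, 15.116316795349121), (276, 255, 28, 26), array([ 0.44955586, -0.03311392,  0.039     ]))
140 ((289.7984619140625, 267.678466796875, 13.223021507263184), (278, 255, 25, 26), array([ 0.44892863, -0.03418994,  0.039     ]))
10.6917
```

View pics/v3.png

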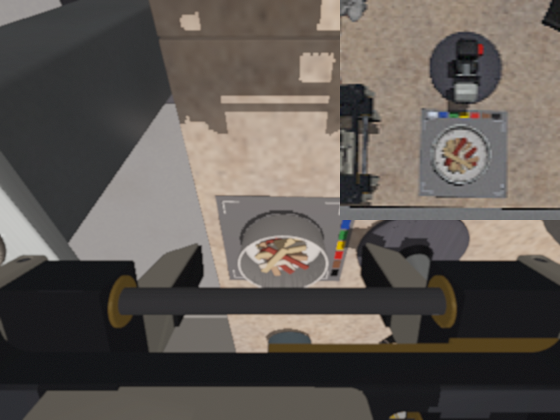

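The dish stands on the card. In the top view its rim centre is at (290,267.5), about 4–5 mm short of centre towards +y and 2 mm short in x. One small nudge should fix that.

```bash
python3 - <<'E'
from h import *
c=calibration('top'); print('target px',proj(c,(.451,-.0397,.039)))
c=calibration('wrist'); T=np.load('T3.npy')
print('wrist rim L,R',onz(c,238,262,.039,T),onz(c,328,262,.039,T),'card L',onz(c,217,197,0,T),onz(c,230,281,0,T))
move_linear((.456,.06,.030),PUSH,.25)
move_linear((.456,-.0018,.028),PUSH,.08)
print(get_time(),get_tool_pos())
move_linear((.456,.06,.030),PUSH,.1)
move_linear((.456,.12,.16),PUSH,.25)
im=snapshot('top'); save(im,'t4')
for th in (135,140,145): print(th,cardref(im,(277,248,309,285),th))
g=im.max(2)
print(g[268,268:316]); print(g[244:292,290],g[244:292,291])
print(get_time())
E
```

```text
target px (np.float64(291.338195241965), np.float64(267.11733519465986))
wrist rim L,R [ 0.40429189 -0.024318    0.039     ] [ 0.50740954 -0.02408565  0.039     ] card L [0.3833616  0.04020571 0.        ] [ 0.37879948 -0.12017454  0.        ]
12.3417 [ 0.45608788 -0.00166406  0.02802744]
135 ((291.5, 266.78570556640625, 14.472103118896484), (278, 254, 28, 27), array([ 0.4521946 , -0.04027207,  0.039     ]))
140 ((291.0, 267.5, 13.463011741638184), (279, 255, 25, 26), array([ 0.44961582, -0.03849647,  0.039     ]))
145 ((291.20587158203125, 267.5, 13.387918472290039), (279, 255, 25, 26), array([ 0.44962405, -0.03923517,  0.039     ]))
[144 124 103 111 113 110 116 114 119 114 133 174 179 146  62  75  71 119
 167 170 169 156 143 165 175 157 109 105 142 169 150 152 161 175 167 166
 127 124 171 110 115 118 117 115 116 127 138 141]
[ 76  47  72  75 192 128 115 114 166  52 134 150 175 177 178 127 135 119
 107 120 110 133 125 158 143 167 163 116 136 155 147  89 186 174 170 171
 115  74 122 119 116 115 118 117  96 161 152 152] [ 74  45  75  85 219 131 116 112 153  47 136 146 176 179 166  77  99 120
 116 104 128 168 179 170 165 155 169 110  99 130 156 104 150 176 169 171
 114  79 118 116 114 117 113 118  95 156 143 148]
13.8833
```

The dish is centred to about 1–2 mm: (291.1,267.5) against the target (291.3,267.1). Next I'll look at the grip from close by.

```bash
python3 - <<'E'
from h import *
Y=[-np.pi/2,0,np.pi/2-.015]
move_linear((.456,.12,.33),PUSH,.3)
move_ptp((.585,-.038,.33),Y)
T=wristT(); np.save('T5.npy',T); save(snapshot('wrist'),'w5'); print(get_time(),get_tool_pos(),get_tool_rot())
c=calibration('wrist')
for p in ((.604,-.038,.217),(.604,-.060,.192)): print(proj(c,p,T))
E
```

```text
16.5 [ 0.58488089 -0.03753242  0.32969605] [-1.57015374e+00 -9.87406279e-05  1.55597492e+00]
(np.float64(280.70714458667464), np.float64(230.35283673022764))
(np.float64(258.338644011624), np.float64(221.40549870587782))
```

View pics/w5.png

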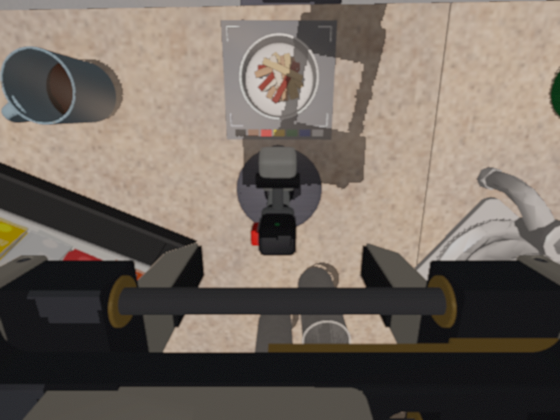

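The wrist view shows the grip's black top at about (260–296, 225–253), with the red button on its left at (255,235). The dish looks well centred on the card. Now I'll measure the grip.

```bash
python3 - <<'E'
from h import *
im=cv2.cvtColor(cv2.imread('pics/w5.png'),cv2.COLOR_BGR2RGB); T=np.load('T5.npy'); c=calibration('wrist')
g=im.max(2)
for r in (222,230,236,242,248): print(r,g[r,250:306])
print('col278',g[200:262,278]); print('col266',g[200:262,266])
red=(im[...,0]>120)&(im[...,1]<70); v,u=np.where(red[200:270,235:275]); u+=235;v+=200
print('red',u.min(),u.max(),v.min(),v.max())
for p in ((260,245),(296,245),(278,253)): print(p,onz(c,*p,.217,T))
print('red',onz(c,u.min(),np.median(v),.204,T))
# foot circle
k=(g<110)
E
python3 - <<'E'
from h import *
im=cv2.imread('pics/w5.png')[195:265,225:325]; cv2.imwrite('pics/c5.png',cv2.resize(im,None,fx=7,fy=7,interpolation=cv2.INTER_NEAREST))
E
```

```text
222 [179 177 162 131  96  84  83  81  70  53  33  18  12  12  15  13  13  17
  12  12  11  14  13  11  15  19  24  23  22  14  15  15  12  15  10  14
  11  12  11  15  14  14  12  12  17  46  74  86  87  85  83  82  85 105
 137 165]
230 [159 134 128 132 129 114  96  76  48  21  14  15  15  16  15  18  17  15
  17  16  15  17  17  14  16  18  12  16  13  15  16  14  17  14  15  11
  16  17  16  16  17  13  15  14  19  66 131 174 188 189 187 185 183 180
 177 175]
236 [167 170 185 195 197 198 193 168 115  53  17  14  16  15  16  17  16  17
  16  21  16  17  16  16  17  16  13  24  37  45  46  45  45  45  45  44
  45  44  44  42  34  22  17  12  19  67 130 173 186 187 189 191 193 193
 192 191]
242 [166 169 181 190 194 195 189 164 113  53  34  38  42  46  48  47  48  49
  47  46  47  47  46  47  47  47  46  47  46  47  47  46  46  46  46  45
  45  46  45  40  32  34  34  29  32  91 151 181 190 189 186 184 182 184
 188 191]
248 [183 183 183 181 179 178 176 163 121  62  29  32  38  39  41  42  41  43
  40  42  41  41  42  40  41  39  40  39  41  39  39  39  38  38  37  39
  37  38  37  38  37  34  33  27  31  86 143 173 182 184 184 186 188 190
 191 192]
col278 [ 60  60  60  60  59  59  59  60  60  60  57  60  54  39  19  12  12  11
  14  14  13  14  22  39  46  37  19  13  12  14  13  14  18  16  16  25
  37  42  41  42  46  47  46  46  44  43  42  41  41  39  37  36  33  29
  55 125 175 190 190 189 190 193]
col266 [ 86  88  82  78  78  78  72  59  52  53  58  58  55  41  22  15  11  13
  14  14  15  14  13  13  12  13  17  15  14  16  17  16  16  18  14  15
  16  28  45  50  49  49  48  47  46  46  44  43  41  41  40  40  36  33
  57 127 176 189 189 187 184 180]
red 251 258 230 245
(260, 245) [ 0.61803945 -0.05717993  0.217     ]
(296, 245) [ 0.61856724 -0.02424826  0.217     ]
(278, 253) [ 0.62632795 -0.04086994  0.217     ]
red [ 0.61642771 -0.06660569  0.204     ]
```

View pics/c5.png

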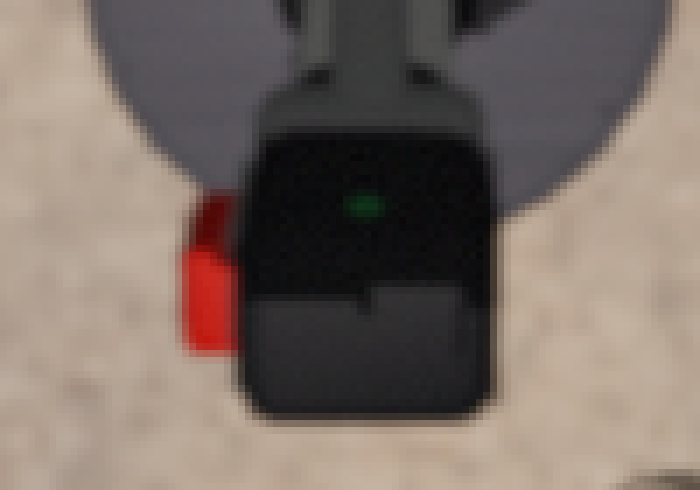

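```bash
python3 - <<'E'
from h import *
im=cv2.cvtColor(cv2.imread('pics/w5.png'),cv2.COLOR_BGR2RGB).astype(int); T=np.load('T5.npy'); c=calibration('wrist')
m=(im[...,2]>=im[...,0]-3)&(im.max(2)<120)
P=[]
for r in range(165,222,3):
    u=np.where(m[r,225:335])[0]+225
    if len(u)>10:
        if u.min()>228: P.append((u.min()-.5,r))
        if u.max()<328: P.append((u.max()+.5,r))
W=np.array([onz(c,*p,.018,T)[:2] for p in P])
from scipy.optimize import least_squares
f=least_squares(lambda s:np.hypot(*(W-s).T)-.068,[.61,-.04],loss='soft_l1',f_scale=.002)
print(len(P),f.x,np.round(f.fun*1000,1))
E
```

```text
38 [ 0.6101647  -0.04164532] [-6.3 -6.6 -7.2 -6.3 -6.4 -5.4 -5.  -5.5 -6.2 -5.3 -5.5 -4.6 -4.5 -5.1
 -4.6 -3.7 -4.3 -3.4 -3.7 -2.8 -2.7 -3.4 -2.9 -2.2 -2.8 -2.  -2.2 -2.9
 -1.2 -2.  -1.2 -1.9 -0.7 -1.4 -0.8 -0.3 -0.2  0.2]
```

```bash
python3 - <<'E'
from h import *
Y=[-np.pi/2,0,np.pi/2-.015]
move_linear((.611,-.0413,.25),Y,.2)
move_linear((.611,-.0413,.190),Y,.08)
print(get_time(),get_ft_force(),get_tool_pos(),get_width())
save(snapshot('side'),'s6a')
grasp(22); print('grasped',get_width(),get_ft_force(),get_ft_torque(),get_time())
save(snapshot('side'),'s6b')
a=cv2.imread('pics/s6a.png')[190:270,235:345]; b=cv2.imread('pics/s6b.png')[190:270,235:345]
o=cv2.resize(np.hstack([a,b]),None,fx=3.6,fy=3.6,interpolation=cv2.INTER_CUBIC); cv2.imwrite('pics/v6.png',o)
E
```

```text
17.975 [ 0.44472587 -0.31859844 -0.03319525] [ 0.61134087 -0.04136804  0.19062217] 0.09194161211937414
grasped 0.03582386325864959 [-0.91929399 -5.47417583  2.17842301] [-0.90952973 -0.10570023 -0.10806342] 18.9333
```

View pics/v6.png

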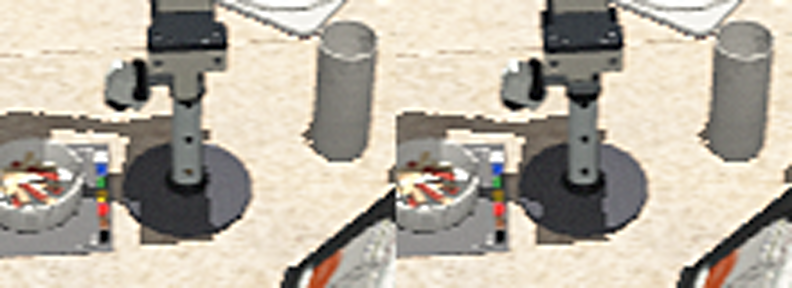

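The width of 35.8 mm means the button is flush, and the foot has not visibly moved: at (190,190) in the left half and (583,190)−396 in the right. There is a 5.5 N sideways load, so I'll relieve it with small −y steps before lifting.

```bash
python3 - <<'E'
from h import *
Y=[-np.pi/2,0,np.pi/2-.015]
x,y,z=get_tool_pos(); y=-.0413; z=.190; x=.611
for i in range(6):
    f=get_ft_force(); print(round(y,4),np.round(f,2),np.round(get_ft_torque(),2))
    if f[1]>-1.5: break
    y-=.0007; move_linear((x,y,z),Y,.02); wait(.1)
np.save('g.npy',[x,y,z]); print(get_time(),get_width(),get_tool_pos())
E
```

```text
-0.0413 [-1.44 -5.67  1.78] [-0.9  -0.07 -0.1 ]
-0.042 [-0.42 -5.48  2.12] [-0.85 -0.02 -0.11]
-0.0427 [-0.93 -4.7   3.17] [-0.56 -0.07 -0.14]
-0.0434 [-1.82 -0.12  4.32] [ 0.08 -0.06 -0.12]
20.0333 0.036449058265911764 [ 0.61103146 -0.04288964  0.19016677]
```

```bash
python3 - <<'E'
from h import *
Y=[-np.pi/2,0,np.pi/2-.015]
x,y,z=np.load('g.npy')
for h in (.01,.03,.05,.07,.084):
    move_linear((x,y,z+h),Y,.05); print(h,np.round(get_ft_force(),2),np.round(get_ft_torque(),2),round(get_width(),4))
    if get_ft_force()[2]<-9: break
print(get_time(),get_tool_pos())
save(snapshot('side'),'s7'); save(snapshot('top'),'t7')
cv2.imwrite('pics/v7.png',cv2.resize(cv2.imread('pics/s7.png')[150:270,215:365],None,fx=4,fy=4,interpolation=cv2.INTER_CUBIC))
E
```

```text
0.01 [ 0.8   2.34 -1.43] [ 0.42 -0.17 -0.01] 0.0361
0.03 [ 0.17  3.64 -2.46] [0.88 0.04 0.01] 0.0361
0.05 [-0.43  4.05 -1.06] [ 1.11  0.1  -0.07] 0.036
0.07 [-1.72  4.25 -1.34] [1.21 0.09 0.  ] 0.0363
0.084 [-1.65  4.   -0.71] [ 1.21  0.1  -0.05] 0.0362
22.4667 [ 0.61103935 -0.0433662   0.27457663]
```

View pics/v7.png

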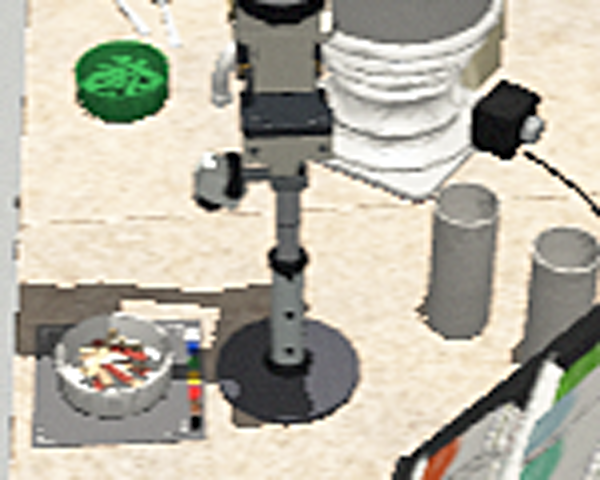

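The camera is up and the foot looks flat, but there is now 4 N sideways the other way. I'll ease the tool in +y, then creep up to the end of travel.

```bash
python3 - <<'E'
from h import *
Y=[-np.pi/2,0,np.pi/2-.015]
x,y,z=np.load('g.npy'); h=.084
for i in range(8):
    wait(.1); f=np.array(get_ft_force()); print('y',round(y,4),np.round(f,2),np.round(get_ft_torque(),2))
    if f[1]<1: break
    y+=.0005; move_linear((x,y,z+h),Y,.02)
for i in range(10):
    h+=.001; move_linear((x,y,z+h),Y,.02); wait(.15)
    f=np.array(get_ft_force()); print('h',round(h,4),np.round(f,2),np.round(get_tool_pos(),4),round(get_width(),4))
    if f[2]<-6.5: break
np.save('g2.npy',[x,y,z+h]); print(get_time())
E
```

```text
y -0.0434 [-1.21  3.59 -1.42] [ 1.13  0.04 -0.02]
y -0.0429 [-0.77  2.84 -1.99] [ 0.85  0.   -0.02]
y -0.0424 [-1.9   1.09 -2.75] [0.36 0.   0.01]
y -0.0419 [-1.08 -2.44 -2.49] [-0.33 -0.   -0.  ]
h 0.085 [-0.59 -4.16 -3.39] [ 0.611  -0.0422  0.2751] 0.0361
h 0.086 [-0.68 -2.64 -1.7 ] [ 0.6111 -0.042   0.2762] 0.0359
h 0.087 [-1.12 -3.93 -1.83] [ 0.611  -0.0419  0.2771] 0.0364
h 0.088 [-0.81 -4.33 -3.34] [ 0.611  -0.0419  0.2781] 0.0361
h 0.089 [ 0.01 -3.38 -2.54] [ 0.611  -0.0419  0.2791] 0.0362
h 0.09 [ 0.35 -3.5  -2.34] [ 0.611  -0.0419  0.2801] 0.0357
h 0.091 [-0.28  0.8  -9.35] [ 0.6107 -0.0411  0.2803] 0.0362
26.5167
```

The end of travel is felt at h≈0.0905 (9.4 N, below the stand's 13 N weight). I'll ease back a fraction, centre sideways, and check the image.

```bash
python3 - <<'E'
from h import *
Y=[-np.pi/2,0,np.pi/2-.015]
x,y,z=np.load('g2.npy')
move_linear((x,-.0421,z-.0005),Y,.02)
for i in range(3): wait(.3); print(np.round(get_ft_force(),2),np.round(get_ft_torque(),2),np.round(get_tool_pos(),4),round(get_width(),4))
save(snapshot('side'),'s8'); im=snapshot('top'); save(im,'t8')
print(cardref(im,(277,248,309,285),140),get_time())
a=cv2.resize(cv2.imread('pics/s8.png')[150:270,225:335],None,fx=3.5,fy=3.5,interpolation=cv2.INTER_CUBIC)
b=cv2.resize(cv2.imread('pics/t8.png')[190:300,240:350],None,fx=3.5,fy=3.5,interpolation=cv2.INTER_CUBIC)
o=np.zeros((420,780,3),np.uint8); o[:420,:385]=a; o[:385,390:775]=b; cv2.imwrite('pics/v8.png',o)
E
```

```text
[-0.18  2.59 -6.4 ] [1.1  0.09 0.05] [ 0.6109 -0.0417  0.2804] 0.0362
[-0.26  3.6  -8.24] [1.09 0.1  0.03] [ 0.611  -0.0419  0.2805] 0.0361
[-0.76  1.56 -9.02] [ 0.66 -0.05  0.08] [ 0.611  -0.0424  0.2803] 0.0361
((301.5, 271.0, 5.2202534675598145), (300, 266, 4, 11), array([ 0.43751918, -0.07620624,  0.039     ])) 27.7667
```

View pics/v8.png

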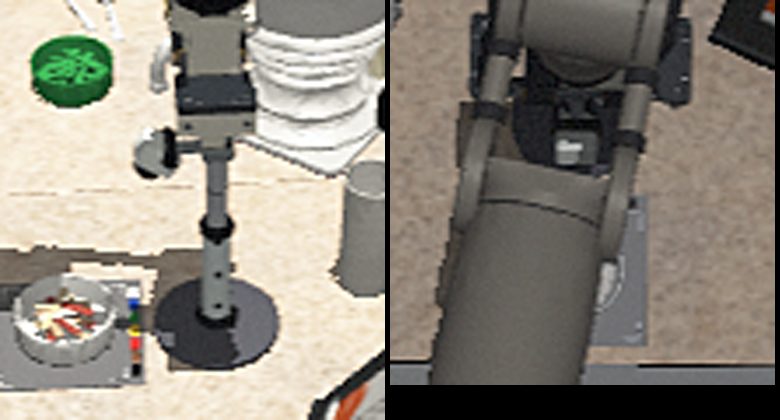

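```bash
python3 - <<'E'
from h import *
Y=[-np.pi/2,0,np.pi/2-.015]
x,y,z=np.load('g2.npy'); y=-.0421
for dz in (.0009,.0013,.0017):
    move_linear((x,y,z-dz),Y,.02)
    F=[]
    for i in range(8): wait(.08); F.append(np.r_[get_ft_force(),get_tool_pos()[1:]])
    m=np.mean(F,0); print(dz,np.round(m,4),round(get_width(),4))
    if m[2]>-5: break
for i in range(3):
    if abs(m[1])<1.2: break
    y+=.0003*np.sign(m[1]); move_linear((x,y,z-dz),Y,.02)
    F=[]
    for i in range(8): wait(.08); F.append(np.r_[get_ft_force(),get_tool_pos()[1:]])
    m=np.mean(F,0); print('y',round(y,4),np.round(m,4))
print(get_time())
s=[]
for n in ('s6a','s8'):
    s.append(cv2.imread(f'pics/{n}.png')[222:262,262:312])
save(snapshot('side'),'s9'); s9=cv2.imread('pics/s9.png')[222:262,262:312]
for k in (*s,s9):
    m=(k.max(2)<125).astype(np.uint8); m=cv2.bitwise_and(m,(k[...,0].astype(int)>=k[...,2]-2).astype(np.uint8))
    q=max(cv2.findContours(m,0,cv2.CHAIN_APPROX_NONE)[0],key=cv2.contourArea); print('foot',cv2.boundingRect(q))
E
```

```text
0.0009 [-1.2538  1.2213 -6.8618 -0.0422  0.2802] 0.0361
0.0013 [-2.4463  1.4359 -1.2267 -0.0421  0.28  ] 0.0363
y -0.0418 [-2.4076 -0.4295 -1.3078 -0.042   0.2797]
30.5167
foot (7, 0, 35, 34)
foot (7, 0, 35, 34)
foot (7, 0, 35, 34)
```

The foot's outline is unchanged at (7,0,35,34) in all three side crops. The lateral load is about 0, the head is within about 0.5 mm of the end stop, and the button is flush. Handing in.

```bash
python3 -c "
from h import *
print(get_width(),get_tool_pos(),get_ft_force(),get_time()); close_job()"
```

```text
0.03648334680976159 [ 0.61102554 -0.04190901  0.27971803] [-1.79701987 -0.99925445 -2.17092971] 30.5667
the job is handed in; nothing more can be done
```

I handed the job in at 30.6 s of the 54 s allowed. The dish is on the card and the camera is held at the second stop with the button squeezed. The hand-in gives no verdict, so these are my own checks.

- **Dish:** I slid the white dish onto the card with the open fingers straddling it, then nudged it about 4 mm to centre it. In the top view its rim centre was at (291.1, 267.5) px against a target of (291.3, 267.1). That is about 1–2 mm off, within the cameras' own 2 mm accuracy. At the end the arm blocked the top view, so that last dish reading was no use, but the last side picture viewed still shows the dish on the card.
- **Camera:** I gripped it with 22 N. The finger opening stayed at 36 mm all the way up, which means the button is flush. The end of travel showed as a rise in upward pull to about 9 N, below the stand's weight of 13 N. I eased back to about 2 N, so the head sits within about 0.5 mm of the second stop.
- **Stand's foot:** its outline in the side view was the same before the grasp, at the top, and just before hand-in. Sideways loads of up to 5.7 N appeared after gripping and during the lift, and I eased them to about 1 N or less. The stand may have leaned slightly for a moment, including while I was pulling on the end stop.
- **Mug, beaker and sugar dispenser:** I kept clear of them and saw no contact. I took no separate final measurement of their positions.
- **Readings that disagreed:** the wrist camera gave the grip and foot about 8% too small. It agreed with the other estimates on where the stand's centre is from side to side, so I used it only for that.

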